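# Press the loose coat peg home with the ratchet clamp

## Robot

A 7-joint arm with a two-finger parallel gripper is mounted at the origin on the work surface. World frame = base frame: x ahead of the robot, y to its left, z up, the work surface at z = 0. Lengths are in mm, angles in rad, forces in N, time in s.
With the tool pointing down it reaches from about 425 to 800 mm from the base axis. Payload 8.3 kg.
Tool frame: the origin (TCP) lies at the very end of the fingers, on their centre line; the grasp point (between the pads) lies 19 mm behind it; z points along the fingers, y is the direction in which the jaws open and shut (so a half turn about z gives the same grasp; the last joint's range is limited). The gripper opens to 85 mm and grips with 20 to 120 N. Pads are 22 mm wide; open, the fingers measure 114 mm over their backs; the gripper's body (76 mm by 85 mm) begins 54 mm behind the grasp point. The pads swing forward as they close: fully open they stand 13 mm farther back than shut.
Start: joints at [-1.355, 0.383, 0.016, 1.37, -0.006, 1.388, -0.046], TCP at [171.949, 600.863, 231.279] pointing down, gripper open.
Joint ranges: [-2.95, 2.95], [-0.25, 2.06], [-1.52, 1.56], [0.18, 2.33], [-1.44, 4.58], [0.02, 2.06], [-3.01, 3.01]. Speed limits (rad/s): [2.39, 2.39, 3.01, 3.01, 3.14, 3.14, 3.14].

## Interface

Orientations are given as a unit quaternion [x, y, z, w].
In Python, from rig import r, optics, order gives the robot as it stands.
- The arm moves only by the shell command python3 -m handwheel 'ROWS' [FORCE]. ROWS is a JSON object of lists of equal length, an entry for each row: "dp": the shift along the tool's x, y, z in mm, a list of three; "rot": the turn, a rotation vector about the tool's x, y, z in rad, a list of three; "fingers": the finger opening in mm, from 0 to 85.4. A call has 1 to 8 rows; each row shifts and turns the commanded pose from where the row before left it, along the tool's axes as they then stand; what a row does not reach is not made up. A row lasts 1/8 s, in which the tool goes at most 62.5 mm and 10.7 degrees, less where a joint would pass 70% of its speed; a pose out of reach is approached as far as the arm can. A call is refused whole if a number of a shift passes 62.5 or a number of a turn 0.188, either way. A call with a gripper value outside its range is refused whole. The fingers move at their own pace and stop on an object; FORCE is the grip in N (left out, the last holds). Time passes only in rows, so rows that do not move let the fingers close. It gives the time, the measured TCP pose, the force and the opening at its end, in the units of the state.
- r.read_state(): the state, without advancing time (a new reading comes with each control period).
- optics.grab_frame(name): name is "scene" or "top"; returns a dict with "img" (400x640x3 uint8, red, green, blue), "vfov" (degrees; the focal length in pixels is half the picture's height over the tangent of half this angle, whatever the lens; pixels are square), "cx", "cy" (the principal point, pixels), "rvec" (rotation vector, rad) and "tvec" (3), from world to camera coordinates, as OpenCV has them. Camera axes: x right, y down, z forward; pixel columns grow to the right and rows downward; lengths in mm; the calibration is good to about 2 mm. A picture is of the moment at which its call begins. There is no depth.
- order.sign_off(): hands the job in, once; it reports no verdict.
The state is a dict: "time_s": time; "joints": joint angles; "qvel": joint speeds; "tau": joint torques, N m; "ee_pos": TCP position; "tool_rot": TCP orientation; "force": force on the tool from outside, world axes, zero at the start; "moment": the same for the moment, N m; "gripper_width": finger opening in mm.
Only numpy, scipy, OpenCV 4.12 (cv2) and the standard library are available. Lean on these libraries where they do the work, as an engineer would, in place of code of your own. Each camera call takes 0.05 s, during which the arm holds its last target.

## Task

Two ratchet clamps on the bench each press a turned coat peg into its birch block, and one peg is still standing proud. Pump that clamp's trigger lever until its peg is fully home, shoulder against the block, then press the clamp's release button so that the jaw springs all the way back. Do not touch the other clamp: its glue is still setting.

Things in the scene. Friction and masses are not known exactly. Their poses are not given: they have to be found in the camera images.
- clamp: The clamp to work: black body 72 long, 48 wide, 86 mm high, fixed on a plywood plank 295 x 80 x 16 mm. Origin on the bench under the lever's hinge; x along the bar from lever to jaw, peg and block, z up. Told by its proud peg: bare tenon shows between shoulder and block, jaw drawn back. Peg block: 22 x 80 mm, top 86 mm high, near face at x = 145 mm; end stop to x = 183 mm.
- trigger_pad (a point): Point to press on the trigger, a flat aluminium lever rising towards the clamp's -x: top of the middle of its 48 x 40 mm paddle, 81 mm behind the hinge (84 when down), 107 mm above the bench when up, 69 mm when fully down. Press from above to the stop (5 to 10 N), then let it spring fully up: each full stroke moves the jaw one tooth, a part stroke none. With the peg home it goes solid early: do not force it.
- release_top (a point): Middle of the top of the release, a grey round button 28 mm across, 29 mm in front of the hinge and 100 mm above the bench. Goes straight down 9 mm; 8 N hold it fully down. Pressed fully and held half a second, with the trigger up, it frees the jaw, which springs back by itself.
- trigger (a joint): Angle of that trigger lever, rad: 0 = up at rest, 0.46 = fully down.
- jaw (a joint): Jaw travel of that clamp, m: 0 = fully back; grows towards the peg; the ratchet holds it in 0.012 steps. Starts at 0 or one tooth on (up to 0.018 for an instant); 0.036 to 0.037 when the peg is home.
- peg (a joint): How far the shoulder of that clamp's peg stands off its block, m: 0 = fully home, 0.013 to 0.0185 at the start. The peg fits tightly and stays where it is pushed. Birch, head 34 mm across, 42 mm from shoulder to end, axis 54 mm above the bench.
- clamp2: The other clamp, same make and size, its jaw already shut on a seated peg; same origin and axes. Not to be touched. It stands to the left or the right of the one to work.

How it is judged (in metres and radians):
On the way, in this order (a step that is already met when the one before it is completed fails the run):
1. the trigger lever has been pumped down (value of joint trigger above 0.3 rad).
2. the jaw has pressed the peg home (within 5 mm) and is still held forward (value of joint peg below 0.005 m and value of joint jaw above 0.03 m), for 0.2 s.
3. the jaw has been released and is back (within 8 mm) (value of joint jaw below 0.008 m), for 0.2 s.
At the end, for the whole second after the job is handed in: the peg's shoulder is within 5 mm of its block, the jaw is back within 8 mm of its rear stop and the trigger lever is up (within 0.06 rad) (value of joint peg below 0.005 m and value of joint jaw below 0.008 m and value of joint trigger below 0.06 rad); the robot touches nothing.
It fails at once if the robot touches the other clamp (over 1 N) (contact force between any of the fingers, the arm and clamp2 above 1 N).
It also fails if it takes over 37 s, if anything falls off the work surface, if the arm or the gripper's body presses on something with over 40 N, if the wrist force passes 120 N, or if a joint passes its speed limit or range.

## Working session

There is one attempt and no reset: what is moved stays moved. The work goes in short steps, Python scripts to look and compute and a shell command to move; the robot and the scene stay as the last step left them, time stands still between calls to the robot, and variables do not carry over. Pictures are saved under pics/ and viewed, and the job is handed in when it is done.

```bash
ls; mkdir -p pics; python3 - <<'E'
from rig import r, optics, order
import cv2
s=r.read_state();print({k:s[k] for k in('time_s','ee_pos','tool_rot','force','gripper_width')})
for n in('scene','top'):
    f=optics.grab_frame(n);cv2.imwrite(f'pics/{n}0.png',f['img'][:,:,::-1]);print(n,f['vfov'],f['cx'],f['cy'],f['rvec'],f['tvec'])
E
```

```text
pics
{'time_s': 0.0, 'ee_pos': array([171.8281059 , 600.368182  , 230.25133592]), 'tool_rot': array([ 1.38899433e-01,  9.90305973e-01, -1.00853629e-03, -1.03036170e-04]), 'force': array([-0.4853577 ,  0.72314572,  0.31359687]), 'gripper_width': 85.26664059184853}
scene 49.17674163033757 316.85074566256617 196.15373028091616 [ 2.01398716  1.06912708 -0.51431426] [-279.31652847 -203.98529719 1168.71128834]
top 55.84064001194199 319.0075505995401 201.4355468972957 [ 2.12441315 -2.11203023  0.21183949] [ -7.67356315 561.10485875 720.28521034]
```

View pics/scene0.png

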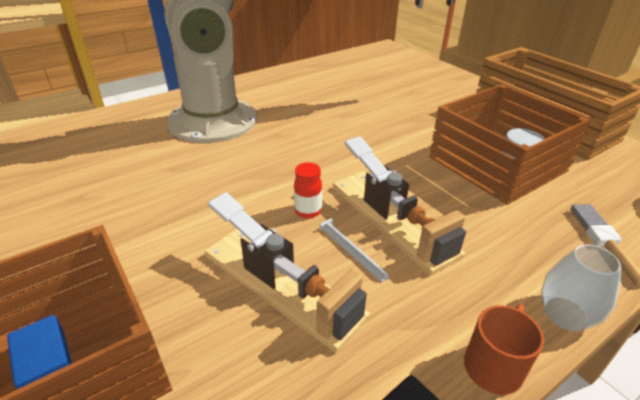

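View pics/top0.png

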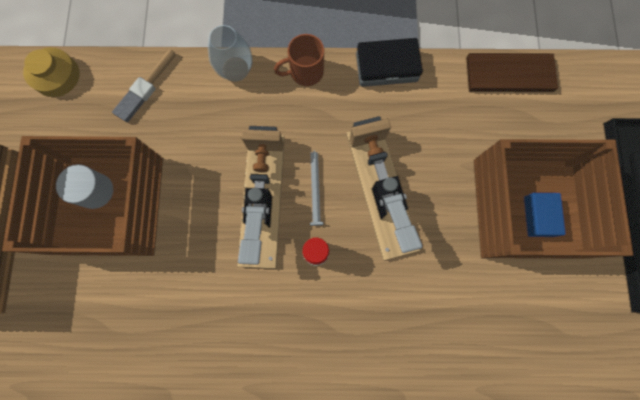

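```bash
cat > h.py <<'E'
from rig import r, optics, order
import cv2, numpy as np
def cam(f):
    fl=200/np.tan(np.radians(f['vfov'])/2)
    K=np.array([[fl,0,f['cx']],[0,fl,f['cy']],[0,0,1.]]);R,_=cv2.Rodrigues(np.array(f['rvec'],float));return K,R,np.array(f['tvec'],float).ravel()
def proj(f,P):
    K,R,t=cam(f);return cv2.projectPoints(np.array(P,float).reshape(-1,3),R,t,K,None)[0].reshape(-1,2)
def ray(f,uv,z):
    K,R,t=cam(f);d=R.T@np.linalg.inv(K)@np.array([uv[0],uv[1],1.]);c=-R.T@t
    return c+d*(z-c[2])/d[2]
E
python3 - <<'E'
from h import *
for n in('scene','top'):
    f=optics.grab_frame(n)
    print(n,proj(f,[[0,0,0],[172,600,231]]).round(),'cam',-cam(f)[1].T@cam(f)[2])
    im=f['img'][:,:,::-1]
    if n=='top': 
        c=im[100:280,220:440]; cv2.imwrite('pics/topz.png',cv2.resize(c,None,fx=3.3,fy=3.3,interpolation=cv2.INTER_CUBIC))
    else:
        c=im[120:360,190:480]; cv2.imwrite('pics/scz.png',cv2.resize(c,None,fx=2.5,fy=2.5,interpolation=cv2.INTER_CUBIC))
E
```

```text
scene [[212. 120.]
 [433.  11.]] cam [1021.55262025 -364.57032605  555.90693598]
top [[ 315.  495.]
 [-115.  447.]] cam [408.74432501  -3.54394199 816.47035927]
```

View pics/topz.png

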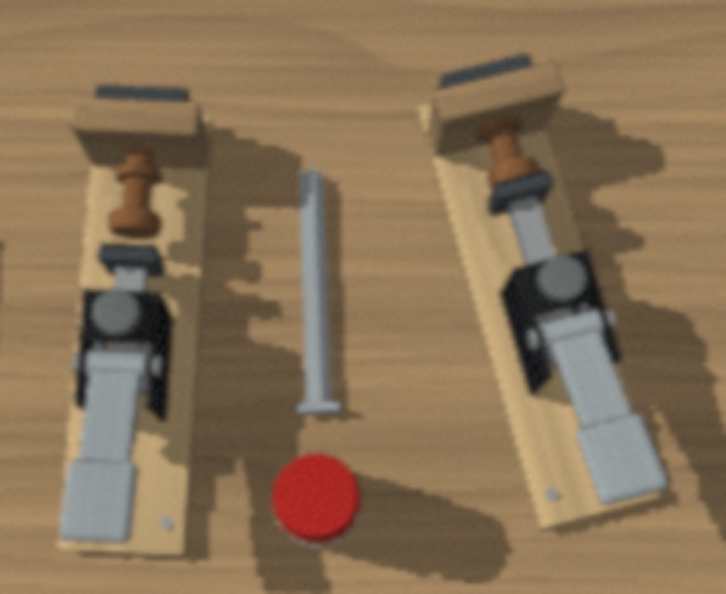

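View pics/scz.png

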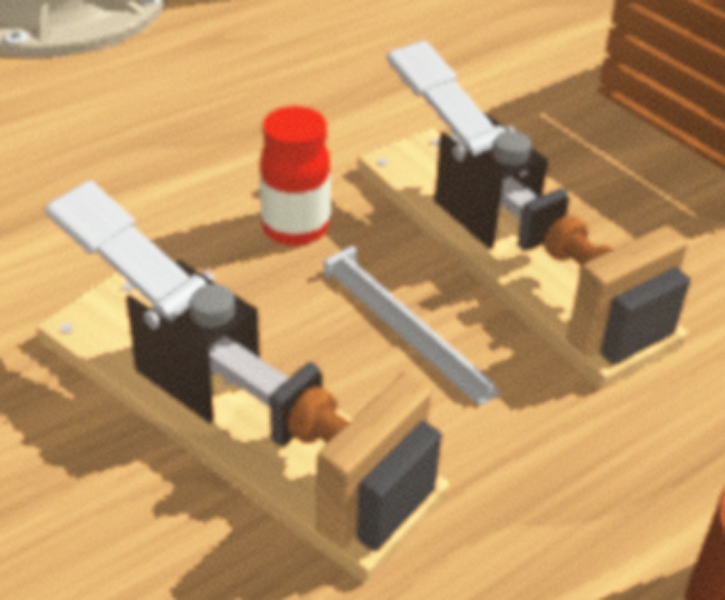

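```bash
python3 - <<'E'
from h import *
T=optics.grab_frame('top');S=optics.grab_frame('scene')
z=lambda u,v:(220+(u+.5)/3.3-.5,100+(v+.5)/3.3-.5)
b=ray(T,z(116,313),100);p=ray(T,z(98,500),107)
s=lambda u,v:(190+(u+.5)/2.5-.5,120+(v+.5)/2.5-.5)
b2=ray(S,s(512,144),100);p2=ray(S,s(423,66),107)
print('top',b,p,'scene',b2,p2,np.linalg.norm((b-p)[:2]),np.linalg.norm((b2-p2)[:2]))
# fine: plank corners z=16 & masks
for u,v in((60,548),(184,553)): print('plank rear corner',ray(T,z(u,v),16))
for u,v in((73,128),(198,133),(199,108),(78,103)): print('block top',ray(T,z(u,v),86))
b2=ray(T,z(562,278),100);p2=ray(T,z(622,458),107);print('other',b2,p2)
print('can',ray(T,z(316,497),60))
# grey mask
im=T['img'];hsv=cv2.cvtColor(im,cv2.COLOR_RGB2HSV)
m=((hsv[...,1]<70)&(hsv[...,2]>110)).astype(np.uint8)
n,l,st,c=cv2.connectedComponentsWithStats(m)
for i in range(1,n):
    if st[i,4]>80 and 230<c[i][0]<430 and 120<c[i][1]<270: print(st[i],c[i])
E
```

```text
top [565.23868068 120.4480527  100.        ] [455.36818648 125.19075029 107.        ] scene [568.64031519 119.31259681 100.        ] [456.8260921  125.82747941 107.        ] 109.97280880951104 112.00385788517006
plank rear corner [430.99902828 164.50299248  16.        ]
plank rear corner [428.32386984  85.8747204   16.        ]
block top [685.24387236 154.02835075  86.        ]
block top [682.48357377  76.64500777  86.        ]
block top [698.8463057   76.45139905  86.        ]
block top [701.64410159 151.67454048  86.        ]
other [ 588.07567236 -142.85595338  100.        ] [ 480.8775322  -172.40618596  107.        ]
can [461.01590154   2.22352662  60.        ]
[310 151  13  75 460] [314.21304348 191.77391304]
[374 162  15  18 181] [381.14364641 170.67955801]
[ 384  194   38   59 1096] [402.28010949 224.66605839]
[ 237  206   27   59 1078] [251.06307978 237.09833024]
```

```bash
python3 -m handwheel '{"dp":[[-20,-19,0],[-40,-37,0],[-40,-37,0],[-40,-37,0],[-40,-37,0],[-40,-37,0],[-40,-37,0],[-40,-37,0]],"rot":[[0,0,0],[0,0,0],[0,0,0],[0,0,0],[0,0,0],[0,0,0],[0,0,0],[0,0,0]],"fingers":[0,0,0,0,0,0,0,0]}' 40
```

```text
time_s: 1.3
ee_pos: [384.6, 249.4, 231.5]
tool_rot: [0.139, 0.99, 0.0, 0.0]
force: [1.2, 0.6, 0.1]
gripper_width: -0.1
```

```bash
python3 -m handwheel '{"dp":[[-40,-37,0],[-30,-31,0],[-20,-20,0],[0,0,40],[0,0,40],[0,0,0]],"rot":[[0,0,0],[0,0,0],[0,0,0],[0,0,0],[0,0,0],[0,0,0]],"fingers":[0,0,0,0,0,0]}'
python3 - <<'E'
from h import *
print(r.read_state()['ee_pos'])
for n,(a,b,c,d) in(('top',(100,280,200,380)),('scene',(100,340,300,500))):
    f=optics.grab_frame(n);cv2.imwrite(f'pics/{n}1.png',cv2.resize(f['img'][a:b,c:d,::-1],None,fx=2.5,fy=2.5))
E
```

```text
time_s: 2.05
ee_pos: [444.2, 140.8, 149.1]
tool_rot: [0.139, 0.99, -0.002, -0.002]
force: [-0.5, 0.1, 0.3]
gripper_width: 0.4
[444.16712643 140.79111886 149.05769345]
```

```bash
python3 -m handwheel '{"dp":[[-15,-12,0],[0,0,25],[0,0,0]],"rot":[[0,0,0],[0,0,0],[0,0,0]],"fingers":[0,0,0]}'
python3 - <<'E'
from h import *
print(r.read_state()['ee_pos'])
ims=[]
for n,(a,b,c,d) in(('top',(130,300,200,330)),('scene',(110,280,300,430))):
    f=optics.grab_frame(n);ims.append(cv2.resize(f['img'][a:b,c:d,::-1],None,fx=3,fy=3))
cv2.imwrite('pics/two1.png',np.hstack(ims))
E
```

```text
time_s: 2.52
ee_pos: [457.3, 126.1, 126.9]
tool_rot: [0.139, 0.99, -0.0, -0.0]
force: [0.2, 0.5, 1.2]
gripper_width: -0.2
[457.3332277  126.11444449 126.9017456 ]
```

View pics/two1.png

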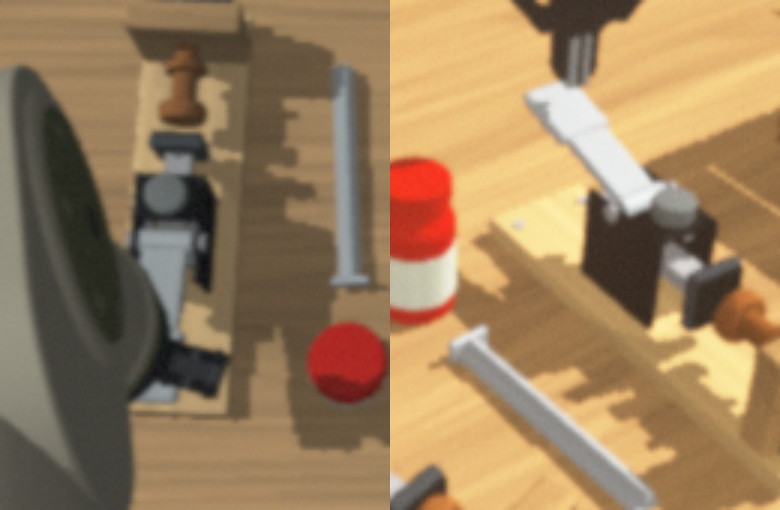

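```bash
python3 -m handwheel '{"dp":[[1,0,20],[1,0,15],[1,0,12],[1,0,8],[0,0,2],[0,0,0]],"rot":[[0,0,0],[0,0,0],[0,0,0],[0,0,0],[0,0,0],[0,0,0]],"fingers":[0,0,0,0,0,0]}'
```

```text
time_s: 3.38
ee_pos: [455.2, 127.5, 70.6]
tool_rot: [0.139, 0.99, 0.001, 0.001]
force: [-1.2, -0.7, 9.5]
gripper_width: 0.1
```

```bash
python3 -m handwheel '{"dp":[[0,0,2],[0,0,0]],"rot":[[0,0,0],[0,0,0]],"fingers":[0,0]}'
```

```text
time_s: 3.62
ee_pos: [455.4, 127.6, 70.1]
tool_rot: [0.139, 0.99, 0.001, 0.002]
force: [-7.6, -3.6, 27.5]
gripper_width: 0.1
```

```bash
python3 -m handwheel '{"dp":[[0,0,-25],[0,0,-25],[0,0,-5],[0,0,0],[0,0,0]],"rot":[[0,0,0],[0,0,0],[0,0,0],[0,0,0],[0,0,0]],"fingers":[0,0,0,0,0]}'
python3 - <<'E'
from h import *
ims=[]
for n,(a,b,c,d) in(('top',(130,300,200,330)),('scene',(110,280,300,430))):
    f=optics.grab_frame(n);ims.append(cv2.resize(f['img'][a:b,c:d,::-1],None,fx=3,fy=3))
cv2.imwrite('pics/two2.png',np.hstack(ims))
E
```

```text
time_s: 4.25
ee_pos: [452.8, 126.9, 121.3]
tool_rot: [0.139, 0.99, -0.001, -0.001]
force: [-0.2, 0.9, -0.2]
gripper_width: 0.2
```

View pics/two2.png

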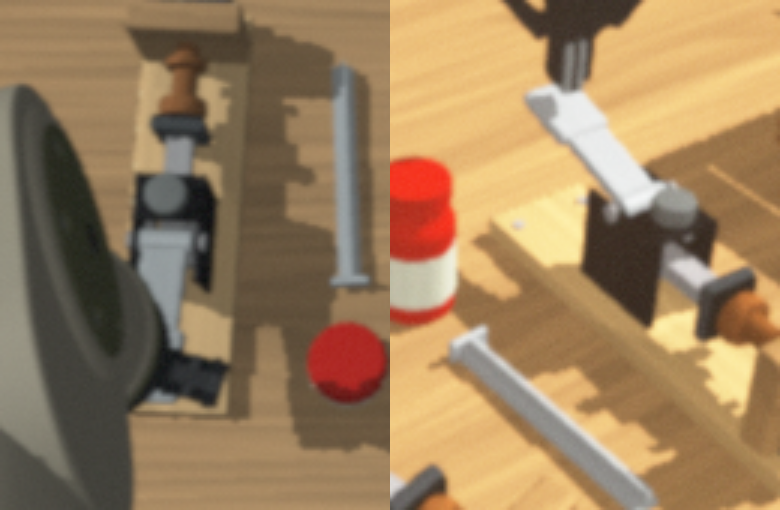

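```bash
python3 -m handwheel '{"dp":[[0,0,20],[0,0,15],[0,0,12],[0,0,5],[0,0,2],[0,0,0]],"rot":[[0,0,0],[0,0,0],[0,0,0],[0,0,0],[0,0,0],[0,0,0]],"fingers":[0,0,0,0,0,0]}'
```

```text
time_s: 5.1
ee_pos: [453.2, 127.4, 69.7]
tool_rot: [0.139, 0.99, 0.0, -0.001]
force: [-13.0, -2.0, 27.8]
gripper_width: -0.2
```

```bash
python3 -m handwheel '{"dp":[[0,0,-25],[0,0,-25],[0,0,-5],[0,0,0],[0,0,0]],"rot":[[0,0,0],[0,0,0],[0,0,0],[0,0,0],[0,0,0]],"fingers":[0,0,0,0,0]}'
python3 - <<'E'
from h import *
ims=[]
for n,(a,b,c,d) in(('top',(130,300,200,330)),('scene',(110,280,330,460))):
    f=optics.grab_frame(n);ims.append(cv2.resize(f['img'][a:b,c:d,::-1],None,fx=3,fy=3))
cv2.imwrite('pics/two3.png',np.hstack(ims))
E
```

```text
time_s: 5.72
ee_pos: [452.7, 126.9, 122.1]
tool_rot: [0.139, 0.99, -0.001, -0.001]
force: [0.1, -0.1, -0.8]
gripper_width: 0.0
```

View pics/two3.png

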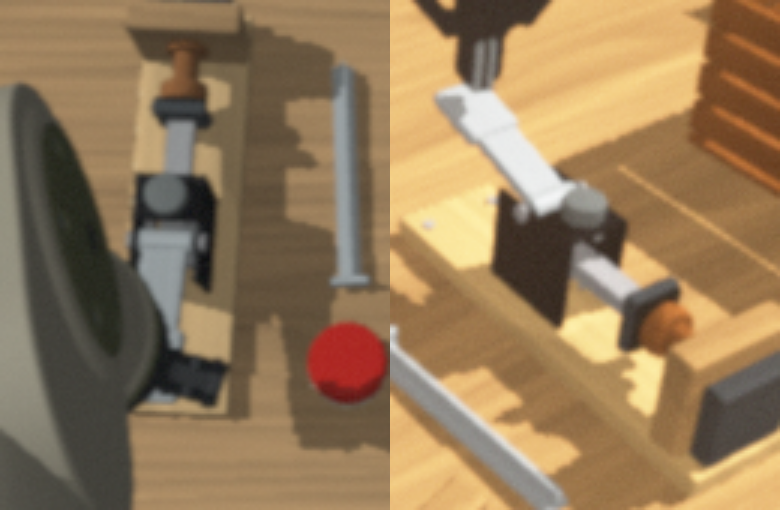

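```bash
python3 -m handwheel '{"dp":[[0,0,20],[0,0,10],[0,0,8],[0,0,5]],"rot":[[0,0,0],[0,0,0],[0,0,0],[0,0,0]],"fingers":[0,0,0,0]}'
```

```text
time_s: 6.32
ee_pos: [452.9, 127.4, 80.0]
tool_rot: [0.139, 0.99, 0.0, -0.001]
force: [-1.7, 1.8, 3.2]
gripper_width: 0.4
```

```bash
python3 -m handwheel '{"dp":[[0,0,5],[0,0,4],[0,0,2],[0,0,0]],"rot":[[0,0,0],[0,0,0],[0,0,0],[0,0,0]],"fingers":[0,0,0,0]}'
```

```text
time_s: 6.82
ee_pos: [453.5, 127.4, 70.1]
tool_rot: [0.139, 0.99, 0.0, -0.0]
force: [-8.4, -0.0, 17.6]
gripper_width: -0.2
```

```bash
python3 -m handwheel '{"dp":[[0,0,-25],[0,0,-25],[0,0,-5],[0,0,0],[0,0,0]],"rot":[[0,0,0],[0,0,0],[0,0,0],[0,0,0],[0,0,0]],"fingers":[0,0,0,0,0]}'
python3 - <<'E'
from h import *
ims=[]
for n,(a,b,c,d) in(('top',(130,300,200,330)),('scene',(110,280,330,460))):
    f=optics.grab_frame(n);ims.append(cv2.resize(f['img'][a:b,c:d,::-1],None,fx=3,fy=3))
cv2.imwrite('pics/two4.png',np.hstack(ims))
E
```

```text
time_s: 7.45
ee_pos: [452.8, 126.8, 123.2]
tool_rot: [0.139, 0.99, -0.001, -0.001]
force: [-0.6, -0.2, 0.5]
gripper_width: 0.2
```

View pics/two4.png

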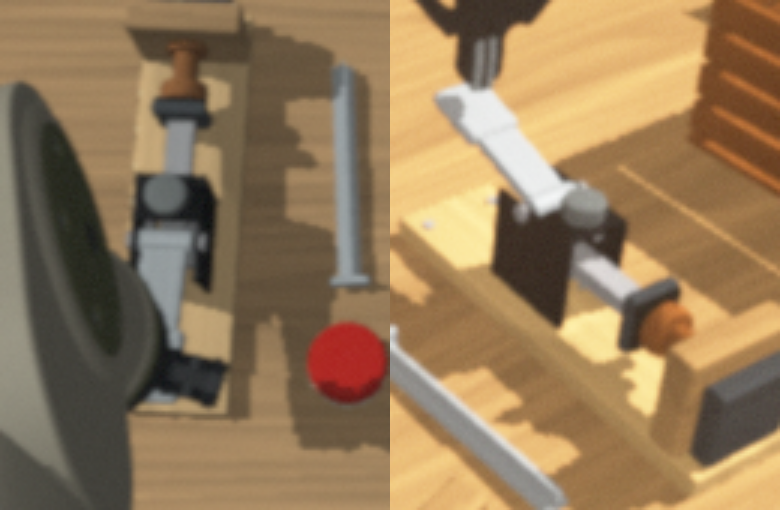

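```bash
python3 -m handwheel '{"dp":[[0,0,20],[0,0,10],[0,0,10],[0,0,8],[0,0,4],[0,0,3],[0,0,2],[0,0,0]],"rot":[[0,0,0],[0,0,0],[0,0,0],[0,0,0],[0,0,0],[0,0,0],[0,0,0],[0,0,0]],"fingers":[0,0,0,0,0,0,0,0]}'
```

```text
time_s: 8.55
ee_pos: [453.6, 127.6, 69.6]
tool_rot: [0.139, 0.99, 0.001, -0.0]
force: [-15.6, -1.8, 35.9]
gripper_width: -0.1
```

```bash
python3 -m handwheel '{"dp":[[0,0,-25],[0,0,-25],[0,0,-6],[0,0,0],[0,0,0]],"rot":[[0,0,0],[0,0,0],[0,0,0],[0,0,0],[0,0,0]],"fingers":[0,0,0,0,0]}'
python3 - <<'E'
from h import *
ims=[]
for n,(a,b,c,d) in(('top',(130,300,200,330)),('scene',(110,280,330,460))):
    f=optics.grab_frame(n);ims.append(cv2.resize(f['img'][a:b,c:d,::-1],None,fx=3,fy=3))
cv2.imwrite('pics/two5.png',np.hstack(ims))
E
```

```text
time_s: 9.18
ee_pos: [452.8, 126.8, 122.1]
tool_rot: [0.139, 0.99, -0.001, -0.001]
force: [-0.3, 0.6, 0.1]
gripper_width: -0.0
```

View pics/two5.png

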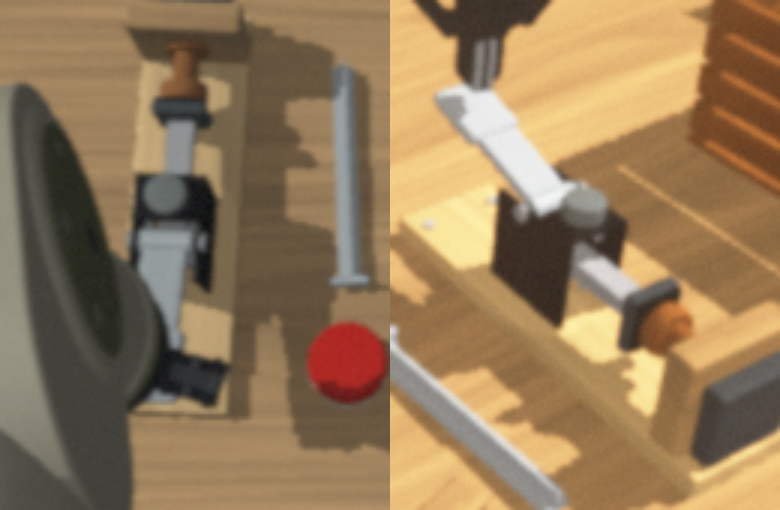

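```bash
python3 - <<'E'
from h import *
T=optics.grab_frame('top');S=optics.grab_frame('scene')
t=T['img'][:,:,::-1];s=S['img'][:,:,::-1]
a=cv2.resize(t[120:220,235:295],None,fx=5,fy=5,interpolation=cv2.INTER_CUBIC)
b=cv2.resize(t[110:210,340:410],None,fx=5,fy=5,interpolation=cv2.INTER_CUBIC)
cv2.imwrite('pics/cmp_t.png',np.hstack([a,b]))
a=cv2.resize(s[160:280,360:475],None,fx=3.4,fy=4,interpolation=cv2.INTER_CUBIC)
b=cv2.resize(s[225:345,250:365],None,fx=3.4,fy=4,interpolation=cv2.INTER_CUBIC)
cv2.imwrite('pics/cmp_s.png',np.hstack([a,b]))
E
```

```text
(no output)
```

View pics/cmp_t.png

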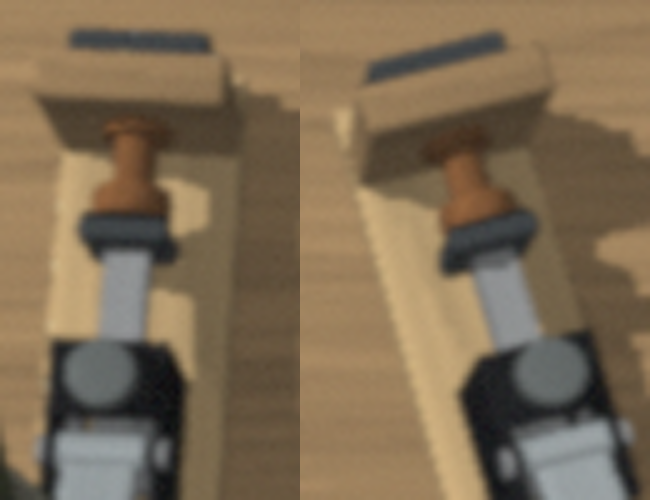

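View pics/cmp_s.png

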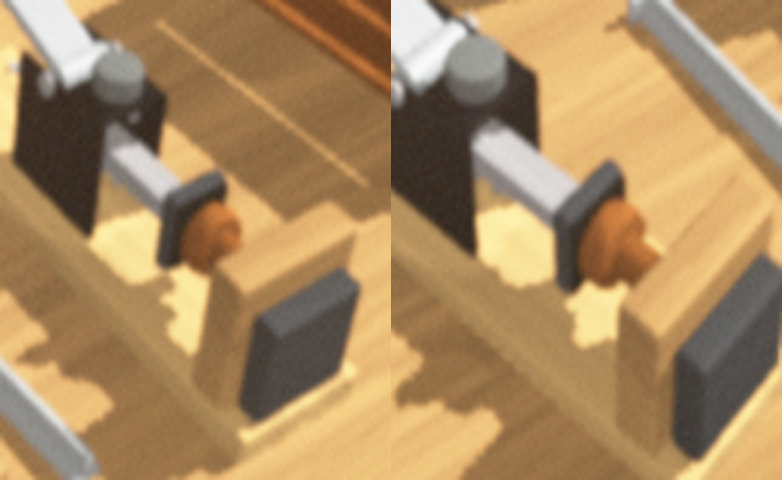

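```bash
python3 - <<'E'
from h import *
T=optics.grab_frame('top')
A=lambda u,v:(235+(u+.5)/5-.5,120+(v+.5)/5-.5)
B=lambda u,v:(340+(u-300+.5)/5-.5,110+(v+.5)/5-.5)
for nm,M,but,jaw,sh,c1,c2 in(('ours',A,(100,375),(126,215),(137,122),(38,97),(225,105)),('other',B,(552,373),(487,225),(455,137),(360,133),(548,88))):
    b=ray(T,M(*but),100)[:2]
    e=(ray(T,M(*c2),86)-ray(T,M(*c1),86))[:2]; ax=np.array([-e[1],e[0]])/np.linalg.norm(e); ax*=np.sign(ax[0])
    c=ray(T,M(*c1),86)[:2]
    print(nm,'axis',ax,'block',(c-b)@ax+29,'jaw',[((ray(T,M(*jaw),z)[:2]-b)@ax+29).round(1) for z in(54,65,75)],'shoulder',[((ray(T,M(*sh),z)[:2]-b)@ax+29).round(1) for z in(54,65)])
f=T
# predicted shoulder & block face point at axis height for ours
E
```

```text
ours axis [ 0.99925645 -0.03855584] block 146.6727464835795 jaw [np.float64(107.9), np.float64(104.6), np.float64(101.6)] shoulder [np.float64(149.2), np.float64(145.3)]
other axis [0.96815266 0.25036061] block 147.94951641029093 jaw [np.float64(106.4), np.float64(103.3), np.float64(100.5)] shoulder [np.float64(147.6), np.float64(143.9)]
```

```bash
python3 -m handwheel '{"dp":[[0,0,-10],[-30,7,0],[-45,10,0],[-30,7,0],[-5,1,10],[0,0,0],[0,0,0]],"rot":[[0,0,0],[0,0,0],[0,0,0],[0,0,0],[0,0,0],[0,0,0],[0,0,0]],"fingers":[0,0,0,0,0,0,0]}'
python3 - <<'E'
from h import *
ims=[]
for n,(a,b,c,d) in(('top',(130,300,200,330)),('scene',(110,280,330,460))):
    f=optics.grab_frame(n);ims.append(cv2.resize(f['img'][a:b,c:d,::-1],None,fx=3,fy=3))
cv2.imwrite('pics/two6.png',np.hstack(ims))
E
```

```text
time_s: 10.3
ee_pos: [565.2, 121.1, 123.4]
tool_rot: [0.139, 0.99, 0.0, -0.0]
force: [0.4, 0.7, 0.5]
gripper_width: 0.2
```

View pics/two6.png

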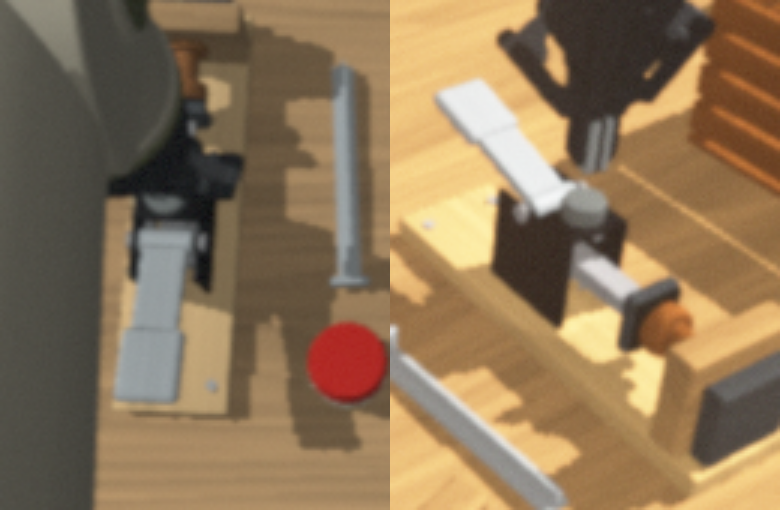

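```bash
python3 -m handwheel '{"dp":[[0,0,15],[0,0,10],[0,0,7],[0,0,1],[0,0,0]],"rot":[[0,0,0],[0,0,0],[0,0,0],[0,0,0],[0,0,0]],"fingers":[0,0,0,0,0]}'
```

```text
time_s: 11.02
ee_pos: [565.9, 121.0, 91.0]
tool_rot: [0.139, 0.99, 0.0, -0.0]
force: [-6.2, -0.8, 12.5]
gripper_width: -0.0
```

```bash
python3 -m handwheel '{"dp":[[0,0,1],[0,0,0],[0,0,0],[0,0,0],[0,0,0],[0,0,0]],"rot":[[0,0,0],[0,0,0],[0,0,0],[0,0,0],[0,0,0],[0,0,0]],"fingers":[0,0,0,0,0,0]}'
python3 - <<'E'
from h import *
f=optics.grab_frame('scene');cv2.imwrite('pics/s7.png',cv2.resize(f['img'][110:280,330:490,::-1],None,fx=3,fy=3))
E
```

```text
time_s: 11.78
ee_pos: [566.2, 121.1, 90.8]
tool_rot: [0.139, 0.99, 0.001, 0.0]
force: [-7.7, -0.6, 19.6]
gripper_width: 0.2
```

View pics/s7.png

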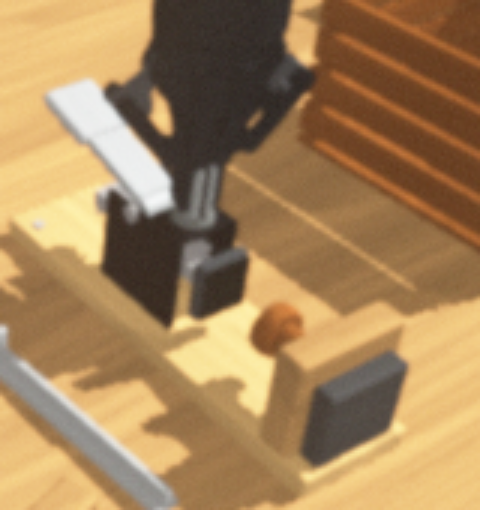

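The jaw is fully back (jaw at about (218,283) in the crop) and the peg has stayed home. I'll retract straight up, then sideways clear of the view.

```bash
python3 -m handwheel '{"dp":[[0,0,-15],[0,0,-30],[0,0,-40],[0,0,-30],[20,20,0],[35,35,0],[20,20,0],[0,0,0]],"rot":[[0,0,0],[0,0,0],[0,0,0],[0,0,0],[0,0,0],[0,0,0],[0,0,0],[0,0,0]],"fingers":[0,0,0,0,0,0,0,0]}'
python3 - <<'E'
from h import *
print(r.read_state()['qvel'])
ims=[]
for n,(a,b,c,d) in(('top',(110,280,210,340)),('scene',(110,280,330,460))):
    f=optics.grab_frame(n);ims.append(cv2.resize(f['img'][a:b,c:d,::-1],None,fx=3,fy=3))
cv2.imwrite('pics/two8.png',np.hstack(ims))
E
```

```text
time_s: 12.82
ee_pos: [513.0, 216.6, 203.6]
tool_rot: [0.136, 0.991, 0.0, -0.001]
force: [0.0, -0.2, -0.7]
gripper_width: -0.0
[ 0.0364301   0.00332874  0.05258327 -0.00256191  0.01216115  0.00052709
  0.02933799]
```

View pics/two8.png

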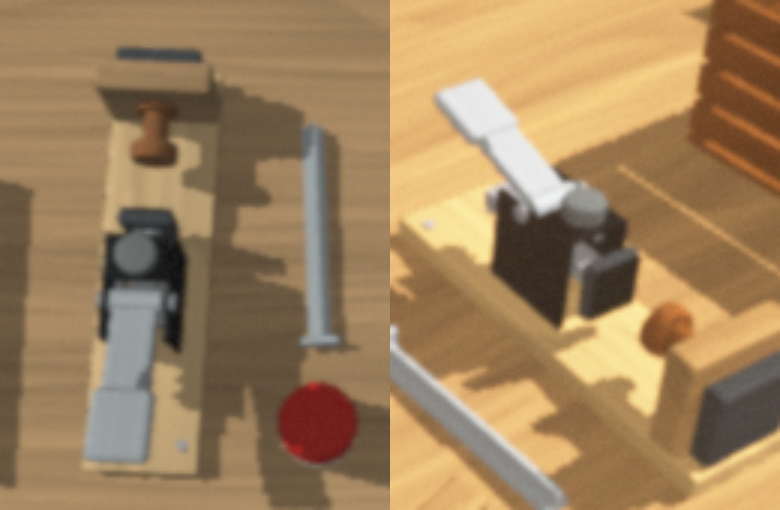

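```bash
python3 -m handwheel '{"dp":[[0,0,0],[0,0,0]],"rot":[[0,0,0],[0,0,0]],"fingers":[0,0]}'; python3 -c "
from rig import order
print(order.sign_off())"
```

```text
time_s: 13.18
ee_pos: [515.1, 212.5, 204.2]
tool_rot: [0.14, 0.99, -0.0, 0.0]
force: [-0.3, -0.1, 0.5]
gripper_width: 0.2
the job is handed in; nothing more can be done
None
```

The peg on the left-hand clamp (y ≈ +120 mm) is home, its jaw is fully back and its trigger is up. I handed the job in at 13.2 s with the arm clear. No verdict is reported.

- **Pumping:** Two full strokes moved the jaw two teeth, from one tooth on to about 0.036 m. Two further strokes moved it no more, and neither was needed because the peg was already home. The lever did not go solid early on those two, as your notes say it should. It still went down to about 70 mm, and the last of them reached 36 N on the lever before I stopped.
- **Peg check:** The pictures put the jaw face and the peg's shoulder within about 2 mm of where they sit on the other clamp, whose peg is seated.
- **Release:** I held the button down at 12 to 20 N for about 0.75 s and the jaw sprang back. The last pictures show it behind where it started, the peg still home and the trigger up.
- **Other clamp:** The robot never went near it. The force reading at the end was about zero.

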